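# Charge the mixing bottle with its agitator balls

### The job

Before the ink is filled in, put the four steel mixing balls into the open aluminium bottle: carry them over level in their pouring tray, rest its spout on the bottle's rim with the lip just inside the mouth, and only then tilt it so that all four balls run in and none falls on the table. Then set the empty tray down upright on the table and let go, leaving the bottle standing and the screw cap, ink tin, tape measure and quoin key where they lie.

Things in the scene. Friction and masses are not known exactly. Their poses are not given: they have to be found in the camera images.
- tray: Loose sheet-steel pouring tray, about 0.26 kg, 150 mm long (x -66 to 84), 46 wide at its feet, 76 high. Origin: table level below the grip; +x along the spout, z up. Flat trough (x -64 to 12, floor z 7, inside 26 wide, walls to z 34), 22 degree ramp up (x 12 to 44), level spout (x 44 to 78). Balls stay in within 15 degrees of level and run out at a nose-down tilt of 35 to 45 degrees.
- tray_grip (a point): Centre of the tray's wooden bridge grip, on the tray at (0, 0, 67 mm): a bar across the tray, 14 mm thick along x, 35 mm long along y with the equally thick steel straps at its ends, z 58 to 76. Take it from above, fingers closing along the tray's x. Axes as the tray's.
- tray_lip (a point): Tip of the spout's lip, mid-width, on the tray at (83, 0, 16 mm). The spout is level, x 44 to 78, floor z 20, flat underside z 18, outside 25 and inside 21 mm wide, walls to z 29-34; from x 78 to 84 its floor turns down 4 mm as a lip (lowest edge z 14), which hangs inside the mouth when the underside rests on a rim. Axes as the tray's.
- mixing_bottle: Round spun-aluminium bottle, loose, about 0.5 kg, upright, 92 mm diameter, 130 mm high; shoulder z 84 to 114, then a narrow open neck (48 mm outside, 42 mm inside diameter). Origin: centre of its underside; z up. Any side of the mouth may be poured from.
- bottle_mouth (a point): Centre of the bottle's open mouth in the plane of its rim, 130 mm above its underside; inside diameter 42 mm. z points up out of the bottle.
- ball_0: Steel mixing ball 1 of 4 (all alike), 16 mm diameter, 17 g, loose in the tray's trough at the start. Origin: its centre.
- ball_1: Steel mixing ball 2 of 4 (all alike), 16 mm diameter, 17 g, loose in the tray's trough at the start. Origin: its centre.
- ball_2: Steel mixing ball 3 of 4 (all alike), 16 mm diameter, 17 g, loose in the tray's trough at the start. Origin: its centre.
- ball_3: Steel mixing ball 4 of 4 (all alike), 16 mm diameter, 17 g, loose in the tray's trough at the start. Origin: its centre.
- screw_cap: Bystander: the bottle's black ribbed screw cap, 56 mm diameter, 19 mm high, lying on the table top side up. Origin: centre of its underside.
- ink_tin: Bystander: round printing-ink tin with its lid on, 97 mm diameter, 80 mm high. Origin: centre of its underside.
- tape_measure: Bystander: black round pocket tape, 66 x 64 x 31 mm. Origin: centre of its underside.
- quoin_key: Bystander: T-handled steel key lying flat, 88 x 129 x 17 mm. Origin: centre of its underside.
Not all that is in view belongs to the job. Leave any blue look-alike of the tray alone.

How it is judged:
By the outcome, as a careful person would: the job done as asked, in the order asked, and still so for the second after the job is handed in, with the robot touching nothing.
It also fails if it takes over 72 s, if anything falls off the work surface, if the arm or the gripper's body presses on something with over 40 N, if the wrist force passes 120 N, or if a joint passes its speed limit or range.

### The arm

A 7-joint arm with a two-finger parallel gripper is mounted at the origin on a cart in front of the work surface, level with it; the furniture and walls round the work are solid. World frame = base frame: x ahead of the robot, y to its left, z up, the work surface at z = 0. Lengths are in m, angles in rad, forces in N, time in s.
With the tool pointing down it reaches from about 0.425 to 0.875 m from the base axis. Payload 8.4 kg.
Tool frame: the origin (TCP) lies on the centre line of the jaws, within the pads' length; the fingertips stand 8 mm ahead of it and the grasp point (between the pads) lies 11 mm behind it (arm.tip_reach is the distance from the TCP to the fingertips, in m); z points along the fingers, y is the line along which they close (so a half turn about z gives the same grasp; the last joint's range is limited). The gripper opens to 85 mm and grips with 20 to 120 N. Pads are 22 mm wide; open, the fingers measure 114 mm over their backs; the gripper's body (76 mm by 85 mm) begins 54 mm behind the grasp point. The pads swing forward as they close: fully open they stand 13 mm farther back than shut.
Start: joints at [1.107, 0.333, 0.04, 1.465, -0.013, 1.343, -0.059], TCP at [0.232, -0.607, 0.239] pointing down, gripper open.
Joint ranges: [-2.58, 2.58], [-0.38, 2.09], [-1.3, 1.39], [0.25, 2.4], [-1.5, 4.64], [0.08, 2.09], [-2.65, 2.65]. Speed limits (rad/s): [2.22, 2.22, 2.79, 2.79, 3.14, 3.14, 3.14].

### API

Orientations are given as a unit quaternion [w, x, y, z].
In Python, from workcell import sensors, camera, arm, spotter gives the robot as it stands.
- The arm moves only by the tool send_rows, never from a script. Its argument "steps" is a list of rows, each a list of 7 numbers: the shift along the tool's x, y, z in mm, then the turn, a rotation vector about the tool's x, y, z in degrees, then the finger opening in mm, from 0 to 85.4. In form: [[tx, ty, tz, wx, wy, wz, claw], ...]. A call has 1 to 10 rows; each row is the pose to reach, as a shift and turn from the pose commanded when the call began, along the tool's axes at that moment; what a row does not reach only later rows make up. A row lasts 1/12 s, in which the tool goes at most 41.7 mm and 7.16 degrees, less where a joint would pass 70% of its speed; a pose out of reach is approached as far as the arm can. A call with a gripper value outside its range is refused whole. The fingers move at their own pace and stop on an object; "grip_force" is the grip in N (left out, the last holds). Time passes only in rows, so rows that repeat a pose let the fingers close. It gives the time, the measured TCP pose, the force, the opening and the grip force at its end, in the units of the state.
- sensors.state(): the state, without advancing time (a new reading comes with each control period).
- camera(name): name is "scene" or "top" or "wrist"; returns a dict with "pixels" (384x512x3 uint8, blue, green, red), "K" (3x3 intrinsics, pixels), "rvec" (rotation vector, rad) and "tvec" (3), from world to camera coordinates, as OpenCV has them; the wrist camera has in their place "T_tool_cam" (4x4, takes a point from camera to tool coordinates, whose origin is the TCP and whose axes are the flange's). Camera axes: x right, y down, z forward; pixel columns grow to the right and rows downward; lengths in m; the calibration is good to about 2 mm. The wrist camera is an equidistant fisheye: a pixel r from the principal point sees the ray r / f radians off the axis. A picture is of the moment at which its call begins: read the wrist's pose just before it. There is no depth.
- arm.sign_off(): hands the job in; it is judged then, once.
Trained networks look in the newest picture that a camera, given by its name, has taken for a name from the list of things; names that differ only in an ending like _2 or _b are one class to them, and where a whole thing is asked for, a point or a joint stands for the part that bears it (a point fixed in the world has none). Each returns a list of dicts, best first, with "confidence" (0 to 1); they miss things now and then, are a little off and sometimes report something else, mostly with a low value. They report only what shows in the picture. A call takes as long as a camera call. They do not tell look-alikes from the thing itself.
- spotter.find_in(camera, name): "point" ([x, y, z] in m, in the coordinates of the camera as it stood for that picture, good to about 4 mm: the middle of the surface that is visible of it).
- spotter.regions_of(camera, name): "pixels" (384x512 bool, what is visible of it).
- spotter.place_of(camera, name): "point" ([x, y, z] in m, in the coordinates of the camera as it stood for that picture, good to about 4 mm: a listed point, or the origin of a listed thing).
The state is a dict: "time": time; "qpos": joint angles; "joint_velocities": joint speeds; "effort": joint torques, N m; "position": TCP position; "tcp_rot": TCP orientation; "contact_force": force on the tool from outside, world axes, zero at the start; "ft_torque": the same for the moment, N m; "opening": opening from 0.0 (shut) to 1.0 (fully open); "gripper_force": force on a finger pad.
Only numpy, scipy, OpenCV 4.12 (cv2) and the standard library are available. Lean on these libraries where they do the work, as an engineer would, in place of code of your own. Each camera call takes 0.05 s, during which the arm holds its last target. There are 200 camera calls.

## Working session

There is one attempt and no reset: what is moved stays moved. The work goes in short steps, Python scripts to look and compute and a tool call to move; the robot and the scene stay as the last step left them, time stands still between calls to the robot, and variables do not carry over. Pictures are saved under pics/ and viewed, at most 10 in all, crops included, and the job is handed in when it is done.

Besides the shell and the picture viewer there is one more tool, called after "Emit:" by a JSON object that holds its "op" and its "data", one argument or row to a line. send_rows: Moves the arm, as the interface text tells. Its arguments: {"type":"object","properties":{"steps":{"type":"array","items":{"type":"array","items":{"type":"number"}}},"grip_force":{"type":"number"}},"required":["steps"]}

```bash
ls; mkdir -p pics; cat > h.py <<'E'
import numpy as np, cv2
from scipy.spatial.transform import Rotation as R
from workcell import sensors, camera, arm, spotter
def rot(q): return R.from_quat([q[1],q[2],q[3],q[0]])
def snap(name,fn=None):
    s=sensors.state(); c=camera(name)
    if fn: cv2.imwrite('pics/'+fn,c['pixels'])
    if name=='wrist':
        T=np.eye(4);T[:3,:3]=rot(s['tcp_rot']).as_matrix();T[:3,3]=s['position'];M=T@c['T_tool_cam']
    else:
        W=np.eye(4);W[:3,:3]=cv2.Rodrigues(np.array(c['rvec'],float))[0];W[:3,3]=np.ravel(c['tvec']);M=np.linalg.inv(W)
    return c,M
def w(M,p): return (M@np.r_[p,1])[:3]
def px(c,M,P):
    p=(np.linalg.inv(M)@np.r_[P,1])[:3]; q=np.array(c['K'])@p; return q[:2]/q[2]
E
python3 - <<'E'
from h import *
s=sensors.state();print(s)
A=[]
for n in ['top','scene']:
    c,M=snap(n,n+'0.png');A.append(c['pixels'])
    print(n,np.round(M[:3,3],3))
    for o in ['tray','tray_grip','tray_lip','mixing_bottle','bottle_mouth','ball_0','screw_cap','ink_tin','tape_measure','quoin_key']:
        for d in spotter.place_of(n,o)[:4]:
            P=w(M,d['point']);print(o,round(d['confidence'],2),P.round(3),px(c,M,P).round())
E
```

```text
pics
{'time': 0.0, 'qpos': array([ 1.10679152,  0.33389004,  0.03988976,  1.46625704, -0.01341629,
        1.34327339, -0.0584882 ]), 'joint_velocities': array([ 4.04844456e-04, -1.60397061e-03, -5.49481163e-04, -5.26555204e-04,
       -1.14004447e-03, -4.01947446e-05, -6.74250512e-04]), 'effort': array([ 3.00802924e-06, -6.58561063e+01,  1.36521365e+00, -4.05559158e+01,
        1.67826534e-02,  1.26695680e-02, -5.82181292e-05]), 'position': array([ 0.23171716, -0.60683773,  0.2384419 ]), 'tcp_rot': array([-7.57787028e-04,  9.83412630e-01,  1.81380785e-01, -1.88127835e-04]), 'contact_force': array([-0.50320088, -0.85117058, -0.21808965]), 'ft_torque': array([-0.03461402, -0.03601278,  0.04212521]), 'gripper_force': 0.0, 'opening': 0.9992921324160715}
top [ 0.544 -0.105  1.29 ]
tray 0.8 [ 0.517 -0.067  0.005] [248. 239.]
tray 0.56 [0.523 0.074 0.002] [196. 238.]
tray_grip 0.86 [ 0.52  -0.066  0.066] [246. 239.]
tray_grip 0.7 [0.515 0.077 0.07 ] [192. 241.]
tray_grip 0.42 [0.596 0.098 0.016] [187. 211.]
tray_grip 0.31 [ 0.708 -0.03  -0.004] [234. 171.]
tray_lip 0.84 [ 0.524 -0.147  0.0
[... 1172 characters left out ...]
014] [293. 220.]
mixing_bottle 0.94 [ 0.531 -0.287 -0.001] [319. 186.]
bottle_mouth 0.73 [ 0.516  0.076 -0.001] [239. 295.]
bottle_mouth 0.57 [ 0.535 -0.289  0.13 ] [325. 148.]
ball_0 0.58 [ 0.533 -0.284  0.002] [318. 185.]
ball_0 0.53 [0.466 0.056 0.014] [264. 297.]
ball_0 0.48 [0.482 0.07  0.016] [254. 298.]
ball_0 0.48 [0.495 0.075 0.013] [247. 297.]
screw_cap 0.86 [ 0.707 -0.033 -0.001] [201. 218.]
screw_cap 0.5 [ 0.791  0.067 -0.004] [145. 230.]
ink_tin 0.78 [ 0.792  0.066 -0.001] [145. 228.]
ink_tin 0.32 [0.482 0.07  0.013] [254. 298.]
tape_measure 0.68 [0.521 0.074 0.066] [237. 277.]
tape_measure 0.61 [ 0.743 -0.165  0.003] [222. 177.]
quoin_key 0.82 [ 0.712 -0.345 -0.001] [272. 142.]
```

```bash
python3 - <<'E'
import cv2,numpy as np
a=cv2.imread('pics/top0.png')[120:300,150:390]
cv2.imwrite('pics/topc.png',cv2.resize(a,None,fx=3.3,fy=3.3,interpolation=cv2.INTER_CUBIC))
a=cv2.imread('pics/scene0.png')[130:330,200:360]
cv2.imwrite('pics/scenec.png',cv2.resize(a,None,fx=3,fy=3,interpolation=cv2.INTER_CUBIC))
E
```

```text
(no output)
```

View pics/topc.png

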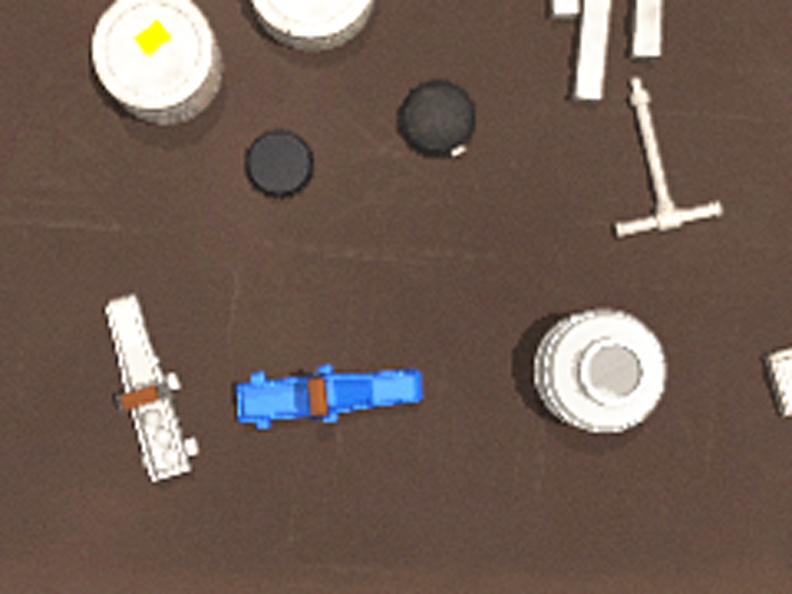

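View pics/scenec.png

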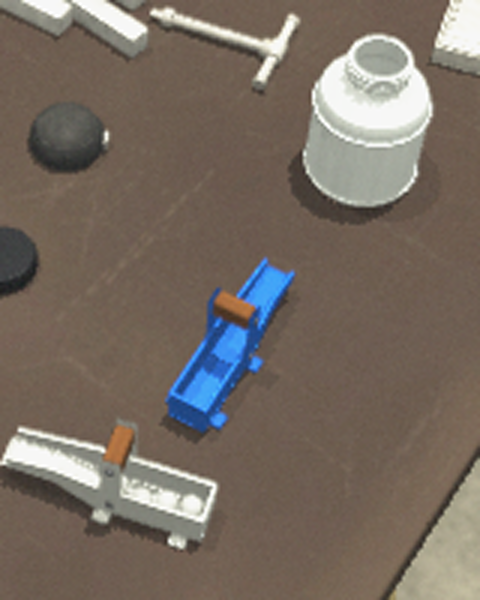

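The top view shows two tray candidates. The steel tray has its grip at about (192,241) and holds the balls, which show in the scene crop at about (150-190,500). The blue look-alike has its grip at about (247,239) and is empty. The bottle mouth is at about (335,231). I choose the steel tray, with its spout pointing about 16° from +x. Next I'll move above it and measure with the wrist camera.

```bash
cat >> h.py <<'E'
def go(P,ztool,ytool):
    "print shift mm / rotvec deg to reach TCP P with tool z, y axes (world)"
    z=np.array(ztool,float);z/=np.linalg.norm(z);y=np.array(ytool,float);y-=z*(y@z);y/=np.linalg.norm(y)
    T=R.from_matrix(np.c_[np.cross(y,z),y,z]); s=sensors.state(); C=rot(s['tcp_rot'])
    print('shift',(C.inv().apply(np.array(P)-s['position'])*1000).round(1),'rot',(C.inv()*T).as_rotvec(degrees=True).round(2))
def az(d): return np.array([np.cos(np.radians(d)),np.sin(np.radians(d)),0])
E
python3 - <<'E'
from h import *
go([.517,.0755,.22],[0,0,-1],az(15.8))
E
```

```text
shift [ 509.9 -536.1   19.4] rot [ -0.   -0.  -84.9]
```

Emit:
{"op": "send_rows", "data": {
  "steps": [
    [510,-536,19,0,0,-84.9,60],
    [510,-536,19,0,0,-84.9,60],
    [510,-536,19,0,0,-84.9,60],
    [510,-536,19,0,0,-84.9,60],
    [510,-536,19,0,0,-84.9,60],
    [510,-536,19,0,0,-84.9,60],
    [510,-536,19,0,0,-84.9,60],
    [510,-536,19,0,0,-84.9,60],
    [510,-536,19,0,0,-84.9,60],
    [510,-536,19,0,0,-84.9,60]
  ]
}}

```text
time: 1.93
position: [0.3928, -0.221, 0.2289]
tcp_rot: [0.0, 0.689, 0.725, -0.0]
contact_force: [1.5, -0.4, -0.5]
opening: 0.702
gripper_force: 0.0
```

```bash
python3 - <<'E'
from h import *
s=sensors.state();print(s['time'],s['qpos'].round(3),s['position'].round(4))
go([.517,.0755,.22],[0,0,-1],az(15.8))
E
```

```text
1.9333 [ 0.783 -0.052 -0.354  1.923 -0.019  1.267  0.485] [ 0.3928 -0.221   0.2289]
shift [289.9 138.9   8.7] rot [  0.03   0.05 -12.94]
```

Emit:
{"op": "send_rows", "data": {
  "steps": [
    [290,139,9,0,0,-12.9,60],
    [290,139,9,0,0,-12.9,60],
    [290,139,9,0,0,-12.9,60],
    [290,139,9,0,0,-12.9,60],
    [290,139,9,0,0,-12.9,60],
    [290,139,9,0,0,-12.9,60],
    [290,139,9,0,0,-12.9,60],
    [290,139,9,0,0,-12.9,60],
    [290,139,9,0,0,-12.9,60],
    [290,139,9,0,0,-12.9,60]
  ]
}}

```text
time: 2.77
position: [0.5187, 0.0751, 0.2195]
tcp_rot: [-0.0, 0.604, 0.797, 0.0]
contact_force: [0.2, -0.6, -0.9]
opening: 0.706
gripper_force: 0.0
```

```bash
python3 - <<'E'
from h import *
s=sensors.state();print(s['time'],s['qpos'].round(3),s['position'].round(4))
c,M=snap('wrist','w1.png')
for o in ['tray','tray_grip','tray_lip']:
    for f in ('place_of','find_in'):
        for d in getattr(spotter,f)('wrist',o)[:2]: print(o,f,round(d['confidence'],2),w(M,d['point']).round(4))
# grip wood pixels -> fisheye rays at z=.076
im=c['pixels'].astype(int);b,g,r=im[...,0],im[...,1],im[...,2]
hsv=cv2.cvtColor(c['pixels'],cv2.COLOR_BGR2HSV)
m=((hsv[...,0]<20)&(hsv[...,1]>110)&(hsv[...,2]>70)).astype(np.uint8)
n,l,st,ce=cv2.connectedComponentsWithStats(m)
K=np.array(c['K']);print(K.round(1).tolist())
for i in range(1,n):
    if st[i,4]>150:
        v,u=np.nonzero(l==i);x=(u-K[0,2])/K[0,0];y=(v-K[1,2])/K[1,1];t=np.hypot(x,y)
        d=np.c_[np.sin(t)*x/t,np.sin(t)*y/t,np.cos(t)]@M[:3,:3].T
        P=M[:3,3]+d*((.076-M[2,3])/d[:,2])[:,None]
        q=cv2.minAreaRect((P[:,:2]*1000).astype(np.float32));print(st[i],ce[i].round(),q)
E
```

```text
2.7667 [ 0.41   0.146 -0.691  1.767  0.096  1.263 -0.032] [0.5187 0.0751 0.2195]
tray place_of 0.89 [ 0.5167 -0.0616  0.0015]
tray place_of 0.62 [ 5.186e-01  7.600e-02 -5.000e-04]
tray find_in 0.9 [ 0.5175 -0.0504  0.0186]
tray find_in 0.75 [0.5182 0.0783 0.0162]
tray_grip place_of 0.84 [ 0.5161 -0.0624  0.0625]
tray_grip place_of 0.64 [0.514  0.0758 0.0687]
tray_grip find_in 0.73 [ 0.516  -0.0576  0.0186]
tray_grip find_in 0.68 [0.5186 0.0795 0.0219]
tray_lip place_of 0.6 [0.594  0.0941 0.016 ]
tray_lip place_of 0.6 [ 0.525  -0.1492  0.0149]
tray_lip find_in 0.88 [0.5169 0.0762 0.0203]
tray_lip find_in 0.81 [ 0.5152 -0.0579  0.0189]
[[297.3, 0.0, 261.4], [0.0, 297.3, 188.3], [0.0, 0.0, 1.0]]
[284   0  24  44 863] [296.  20.] ((507.880126953125, 231.1295928955078), (19.562768936157227, 45.025177001953125), 10.249409675598145)
[362   0  24  55 980] [375.  26.] ((582.0375366210938, 254.69381713867188), (20.806243896484375, 60.5023078918457), 9.08121109008789)
[ 415    0   60   82 3688] [447.  35.] ((664.6309814453125, 289.09197998046875), (78.37898254394531, 101.51897430419922), 9.985118865966797)
[ 474    0   36   87 2215] [489.  42.] ((732.8582763671875, 306.4227294921875), (58.17658233642578, 108.77191162109375), 9.529529571533203)
[  0  74  13 139 541] [  2. 124.] ((189.04672241210938, 29.127105712890625), (28.262788772583008, 185.3643798828125), 4.524897575378418)
[254 162  14  29 396] [260. 176.] ((516.8347778320312, 77.34204864501953), (12.63806438446045, 27.70888900756836), 15.661166191101074)
[   0  315   37   69 1255] [ 12. 346.] ((114.02296447753906, -435.431396484375), (406.78472900390625, 72.85183715820312), 66.85786437988281)
```

View pics/w1.png

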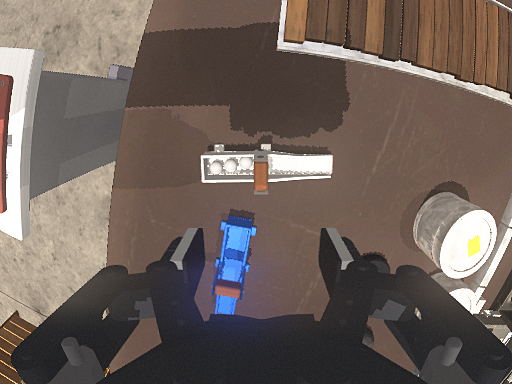

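The wrist view shows the steel tray at (260,168) with balls at left, and its wooden grip at (260,176). That gives x 0.517, y 0.077 and yaw 15.7°.

```bash
python3 - <<'E'
from h import *
go([.517,.0768,.056],[0,0,-1],az(15.7))
E
```

```text
shift [  5.2  -0.2 163.8] rot [ 0.01  0.03 -0.38]
```

Emit:
{"op": "send_rows", "data": {
  "steps": [
    [5,0,40,0,0,-0.4,60],
    [5,0,80,0,0,-0.4,60],
    [5,0,100,0,0,-0.4,60],
    [5,0,110,0,0,-0.4,60],
    [5,0,110,0,0,-0.4,60],
    [5,0,110,0,0,-0.4,60]
  ]
}}

```text
time: 3.62
position: [0.5177, 0.0777, 0.1105]
tcp_rot: [0.0, 0.603, 0.798, 0.0]
contact_force: [-0.2, -0.7, 0.1]
opening: 0.704
gripper_force: 0.0
```

```bash
python3 - <<'E'
from h import *
s=sensors.state();print(s['position'].round(4),s['contact_force'])
go([.517,.0768,.056],[0,0,-1],az(15.7))
E
```

```text
[0.5177 0.0777 0.1105] [-0.15914158 -0.66511498  0.11439773]
shift [-0.6 -1.  54.5] rot [ 0.03 -0.    0.09]
```

Emit:
{"op": "send_rows", "data": {
  "steps": [
    [-0.5,-1,25,0,0,0,60],
    [-0.5,-1,45,0,0,0,60],
    [-0.5,-1,54,0,0,0,60],
    [-0.5,-1,54,0,0,0,60],
    [-0.5,-1,54,0,0,0,60]
  ],
  "grip_force": 70
}}

```text
time: 4.03
position: [0.5172, 0.0772, 0.0569]
tcp_rot: [0.0, 0.603, 0.798, 0.0]
contact_force: [-0.1, -0.1, 0.3]
opening: 0.704
gripper_force: 0.0
```

Emit:
{"op": "send_rows", "data": {
  "steps": [
    [0,0,0,0,0,0,35],
    [0,0,0,0,0,0,25],
    [0,0,0,0,0,0,20],
    [0,0,0,0,0,0,16],
    [0,0,0,0,0,0,12],
    [0,0,0,0,0,0,8],
    [0,0,0,0,0,0,5],
    [0,0,0,0,0,0,5],
    [0,0,0,0,0,0,5]
  ],
  "grip_force": 70
}}

```text
time: 4.78
position: [0.5168, 0.077, 0.0564]
tcp_rot: [0.0, 0.603, 0.798, 0.0]
contact_force: [-1.8, -0.3, 5.7]
opening: 0.15
gripper_force: 68.3
```

```bash
python3 - <<'E'
from h import *
s=sensors.state();print(s['position'].round(4),s['opening']*85.4,s['qpos'].round(3),s['ft_torque'])
c,M=snap('top');
for o in ['bottle_mouth','tray_lip','tray_grip']:
    for d in spotter.place_of('top',o)[:2]: print(o,round(d['confidence'],2),w(M,d['point']).round(4))
for o in ['mixing_bottle']:
    m=max(spotter.regions_of('top',o),key=lambda d:d['confidence'])['pixels'].astype(np.uint8)
    print(m.sum(),cv2.boundingRect(m))
# mouth ellipse: dark interior
mu=px(c,M,[.537,-.288,.130]);print(mu)
u,v=mu.round().astype(int);cv2.imwrite('pics/m.png',cv2.resize(c['pixels'][v-22:v+22,u-22:u+22],None,fx=12,fy=12,interpolation=cv2.INTER_NEAREST));print(u,v)
E
```

```text
[0.5168 0.077  0.0564] 12.780581019930443 [ 0.346  0.328 -0.66   1.944  0.246  0.949 -0.157] [-0.08996956  0.33151511 -0.02123285]
bottle_mouth 0.92 [ 0.5362 -0.2907  0.1305]
tray_lip 0.82 [ 0.5237 -0.1466  0.0163]
tray_lip 0.5 [0.595  0.1012 0.016 ]
tray_grip 0.77 [0.5129 0.0783 0.0732]
tray_grip 0.77 [ 0.5232 -0.0626  0.0634]
1125 (312, 215, 39, 36)
[335.39596112 231.23862581]
335 231
```

View pics/m.png

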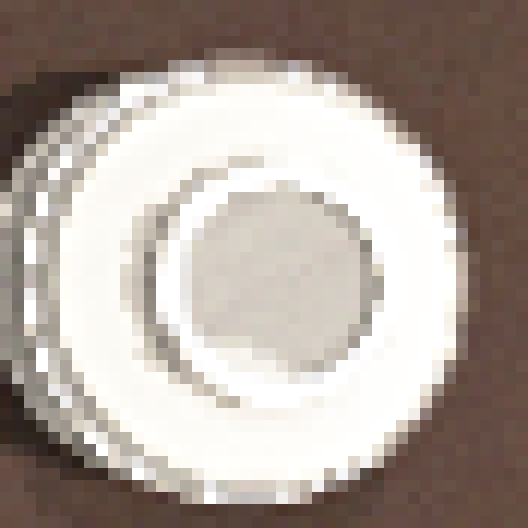

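The grasp holds at 12.8 mm opening. The mouth crop shows the dark interior centred at image pixel (336,231.6), which puts the mouth at (0.536, -0.290, 0.130). Now a gentle lift.

Emit:
{"op": "send_rows", "data": {
  "steps": [
    [0,0,-2,0,0,0,5],
    [0,0,-6,0,0,0,5],
    [0,0,-14,0,0,0,5],
    [0,0,-26,0,0,0,5],
    [0,0,-42,0,0,0,5],
    [0,0,-60,0,0,0,5],
    [0,0,-78,0,0,0,5],
    [0,0,-94,0,0,0,5],
    [0,0,-108,0,0,0,5],
    [0,0,-120,0,0,0,5]
  ]
}}

```text
time: 5.87
position: [0.5167, 0.0773, 0.1778]
tcp_rot: [0.001, 0.603, 0.798, 0.0]
contact_force: [-0.3, 1.0, -3.6]
opening: 0.149
gripper_force: 68.3
```

Emit:
{"op": "send_rows", "data": {
  "steps": [
    [0,0,-10,0,0,0,5],
    [0,0,-18,0,0,0,5],
    [0,0,-23,0,0,0,5],
    [0,0,-25,0,0,0,5],
    [0,0,-25,0,0,0,5]
  ]
}}

```text
time: 6.28
position: [0.5164, 0.077, 0.2007]
tcp_rot: [-0.0, 0.603, 0.798, 0.0]
contact_force: [1.1, 0.1, -3.6]
opening: 0.15
gripper_force: 68.4
```

```bash
python3 - <<'E'
from h import *
s=sensors.state();print(s['position'].round(4),s['opening']*85.4,s['gripper_force'],s['qpos'].round(3),s['ft_torque'],s['contact_force'])
d=az(-110);P=np.array([.536,-.290,.205])-.096*d
go(P,[0,0,-1],d)
c,M=snap('wrist','w2.png')
cv2.imwrite('pics/w2c.png',cv2.resize(c['pixels'][60:320,150:370],None,fx=2.2,fy=2.2))
E
```

```text
[0.5164 0.077  0.2007] 12.833026443446174 68.35154414176941 [ 0.408  0.157 -0.697  1.797  0.107  1.226 -0.043] [ 0.00676319 -0.04951195  0.00607779] [ 1.10363401  0.05604141 -3.63861412]
shift [-280.6  -25.    -4.3] rot [ -0.    -0.   125.82]
```

View pics/w2c.png

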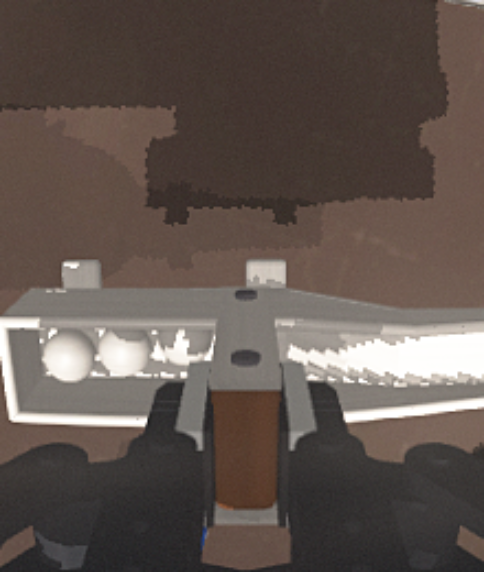

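Tray is held level with its balls, three visible at (70-190,350) in the crop. Carry it over slowly.

Emit:
{"op": "send_rows", "data": {
  "steps": [
    [-3,0,0,0,0,1,5],
    [-8,-1,0,0,0,3,5],
    [-15,-1,-1,0,0,6,5],
    [-24,-2,-1,0,0,10,5],
    [-34,-3,-2,0,0,14,5],
    [-44,-4,-2,0,0,18.5,5],
    [-54,-5,-2,0,0,23,5],
    [-64,-6,-3,0,0,27.5,5],
    [-74,-7,-3,0,0,32,5],
    [-84,-8,-3,0,0,36.5,5]
  ]
}}

```text
time: 7.17
position: [0.5315, -0.0071, 0.2031]
tcp_rot: [-0.0, 0.824, 0.566, -0.0]
contact_force: [-0.1, 0.6, -3.9]
opening: 0.149
gripper_force: 68.4
```

```bash
python3 - <<'E'
from h import *
s=sensors.state();print(s['qpos'].round(3))
d=az(-110);P=np.array([.536,-.290,.205])-.096*d
go(P,[0,0,-1],d)
E
```

```text
[ 0.456  0.161 -0.577  1.776  0.093  1.232 -0.513]
shift [-166.4  104.1   -1.9] rot [-3.000e-02  5.000e-02  8.895e+01]
```

Emit:
{"op": "send_rows", "data": {
  "steps": [
    [-8,5,0,0,0,4.5,5],
    [-17,10,0,0,0,9,5],
    [-26,16,0,0,0,13.5,5],
    [-35,22,0,0,0,18,5],
    [-44,28,0,0,0,22.5,5],
    [-53,33,-1,0,0,27,5],
    [-62,39,-1,0,0,31.5,5],
    [-71,44,-1,0,0,36,5],
    [-80,50,-1,0,0,40.5,5],
    [-89,55,-1,0,0,45,5]
  ]
}}

```text
time: 8.0
position: [0.5514, -0.1098, 0.204]
tcp_rot: [-0.0, 0.978, 0.208, -0.001]
contact_force: [0.7, -0.9, -4.0]
opening: 0.155
gripper_force: 68.4
```

```bash
python3 - <<'E'
from h import *
s=sensors.state();print(s['qpos'].round(3))
d=az(-110);P=np.array([.536,-.290,.205])-.096*d
go(P,[0,0,-1],d)
E
```

```text
[ 0.495  0.209 -0.43   1.711  0.092  1.243 -1.109]
shift [-20.6  89.3  -1.1] rot [-1.000e-02  6.000e-02  4.395e+01]
```

Emit:
{"op": "send_rows", "data": {
  "steps": [
    [-2,9,0,0,0,4.5,5],
    [-4,18,0,0,0,9,5],
    [-6,27,0,0,0,13.5,5],
    [-8,36,0,0,0,18,5],
    [-11,46,-1,0,0,23,5],
    [-13,56,-1,0,0,28,5],
    [-15,66,-1,0,0,33,5],
    [-17,76,-1,0,0,37.5,5],
    [-19,83,-1,0,0,41,5],
    [-20,88,-1,0,0,43.5,5]
  ]
}}

```text
time: 8.83
position: [0.5691, -0.1988, 0.2048]
tcp_rot: [0.0, 0.985, -0.17, -0.001]
contact_force: [-0.5, -0.3, -3.8]
opening: 0.152
gripper_force: 68.3
```

```bash
python3 - <<'E'
from h import *
s=sensors.state();print(s['qpos'].round(3))
d=az(-110);P=np.array([.536,-.290,.205])-.096*d
go(P,[0,0,-1],d)
for n in ['top','scene','wrist']:
  c,M=snap(n,n+'3.png')
  for o in ['bottle_mouth','tray_lip','tray_grip']:
    for q in spotter.place_of(n,o)[:2]: print(n,o,round(q['confidence'],2),w(M,q['point']).round(4))
E
python3 - <<'E'
import cv2,numpy as np
t=cv2.imread('pics/top3.png')[190:270,280:380];s=cv2.imread('pics/scene3.png')[90:210,260:380]; w=cv2.imread('pics/wrist3.png')
o=np.zeros((584,800,3),np.uint8)
o[:320,:400]=cv2.resize(t,(400,320));o[:400,400:800]=cv2.resize(s,(400,400));o[320:584,:352]=cv2.resize(w,(352,264));cv2.imwrite('pics/c3.png',o)
E
```

```text
[ 0.502  0.277 -0.289  1.618  0.082  1.261 -1.715]
shift [ 0.1  1.  -0.2] rot [0.03 0.08 0.43]
top tray_lip 0.64 [ 0.5259 -0.1453  0.0165]
top tray_lip 0.55 [0.7993 0.0626 0.001 ]
top tray_grip 0.84 [ 0.5199 -0.0665  0.068 ]
scene bottle_mouth 0.58 [ 0.5346 -0.291   0.1297]
scene tray_lip 0.91 [ 0.5215 -0.1456  0.0163]
scene tray_lip 0.75 [ 0.5396 -0.2787  0.1619]
scene tray_grip 0.94 [ 0.514  -0.0641  0.0675]
scene tray_grip 0.8 [ 0.5689 -0.1986  0.2155]
wrist bottle_mouth 0.91 [ 0.5299 -0.2875  0.1321]
wrist tray_lip 0.79 [ 0.5411 -0.2794  0.1634]
wrist tray_lip 0.63 [ 0.5687 -0.1955  0.1663]
wrist tray_grip 0.86 [ 0.5163 -0.0649  0.0644]
wrist tray_grip 0.58 [ 0.5673 -0.194   0.2166]
```

```bash
cp pics/c3.png /dev/null; python3 - <<'E'
import cv2,numpy as np
t=cv2.imread('pics/top3.png')[190:270,280:380];s=cv2.imread('pics/scene3.png')[90:210,260:380]; w=cv2.imread('pics/wrist3.png')
o=np.zeros((584,800,3),np.uint8)
o[:320,:400]=cv2.resize(t,(400,320));o[:400,400:800]=cv2.resize(s,(400,400));o[320:584,:352]=cv2.resize(w,(352,264));cv2.imwrite('pics/c3.png',o)
E
```

```text
(no output)
```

View pics/c3.png

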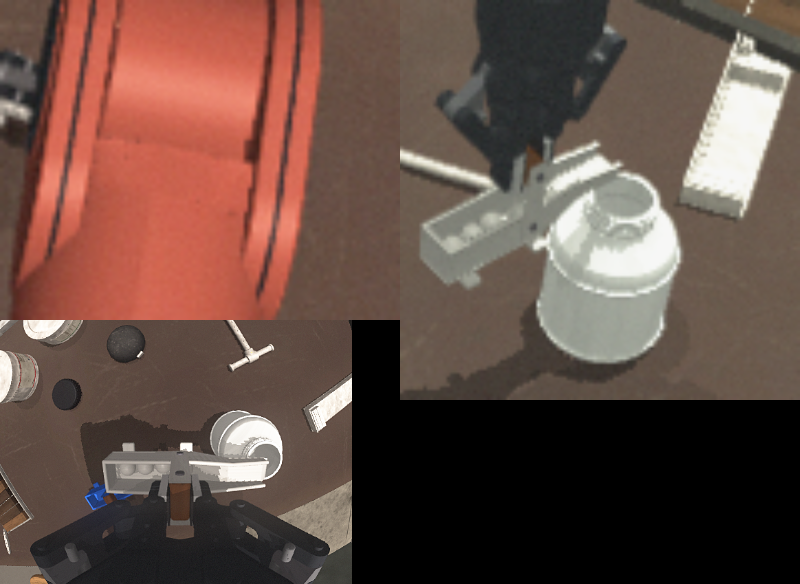

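The scene view (right half) shows the level tray with its spout over the bottle neck at about (610,170) and the mouth at (625,195). The wrist view shows the spout tip at about (268,468) beside the mouth. I'll check the lateral offset more closely.

```bash
python3 - <<'E'
from h import *
s=sensors.state()
im=cv2.imread('pics/wrist3.png');c,M=snap('wrist')
K=np.array(c['K'])
def fp(P):
    p=(np.linalg.inv(M)@np.r_[P,1])[:3];t=np.arctan2(np.hypot(p[0],p[1]),p[2]);a=np.arctan2(p[1],p[0]);return np.array([K[0,2]+K[0,0]*t*np.cos(a),K[1,2]+K[1,1]*t*np.sin(a)])
u0,v0=325,150;S=7
o=cv2.resize(im[v0:v0+85,u0:u0+112],None,fx=S,fy=S,interpolation=cv2.INTER_CUBIC)
def ring(cx,cy,z,r,col):
    pts=np.array([((fp([cx+r*np.cos(a),cy+r*np.sin(a),z])-[u0,v0]+.5)*S) for a in np.linspace(0,6.28,60)]).astype(int)
    cv2.polylines(o,[pts],False,col,1)
for r in(.021,.024): ring(.536,-.290,.130,r,(0,0,255))
p=s['position'];d=az(-110);e=az(-20)
for y in(-.0125,.0125):
    a,b=[((fp(p+d*x+e*y+[0,0,.020-.0564])-[u0,v0]+.5)*S).astype(int) for x in(.044,.078)]
    cv2.line(o,a,b,(0,255,0),1)
cv2.imwrite('pics/w3c.png',o)
E
```

```text
(no output)
```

View pics/w3c.png

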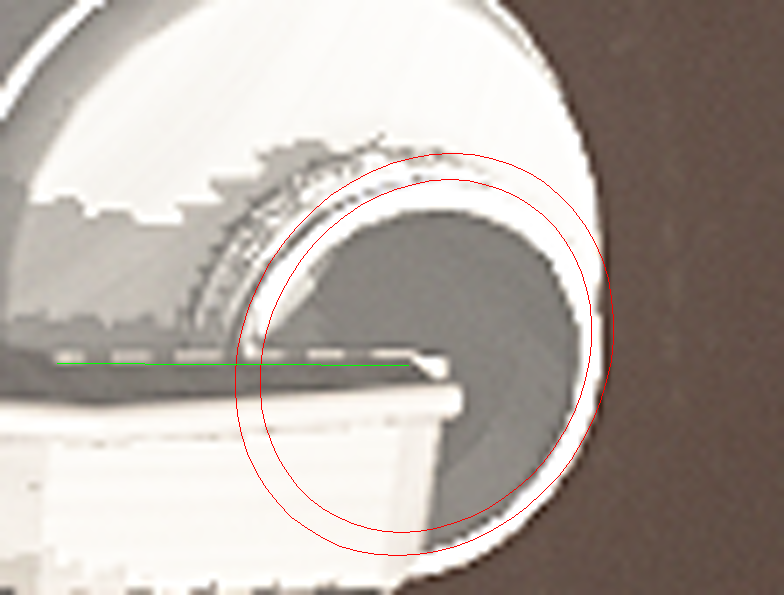

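The red predicted rim sits about 3 mm (25 px) above the real mouth, whose dark opening is centred near (415,380). The spout tip at (450,390) lies over it. I'll correct by 2 mm toward the base and lower.

Emit:
{"op": "send_rows", "data": {
  "steps": [
    [-1,0,3,0,0,0.4,5],
    [-2,0,8,0,0,0.4,5],
    [-2,0,14,0,0,0.4,5],
    [-2,0,20,0,0,0.4,5],
    [-2,0,25,0,0,0.4,5],
    [-2,0,29,0,0,0.4,5],
    [-2,0,31,0,0,0.4,5],
    [-2,0,32,0,0,0.4,5],
    [-2,0,32,0,0,0.4,5]
  ]
}}

```text
time: 10.23
position: [0.5678, -0.1964, 0.1734]
tcp_rot: [-0.0, 0.985, -0.17, -0.0]
contact_force: [-0.9, -0.2, -4.4]
opening: 0.154
gripper_force: 68.4
```

Emit:
{"op": "send_rows", "data": {
  "steps": [
    [0,0,0.5,0,0,0,5],
    [0,0,1,0,0,0,5],
    [0,0,1.5,0,0,0,5],
    [0,0,1.5,0,0,0,5]
  ]
}}

```text
time: 10.57
position: [0.5678, -0.1965, 0.1722]
tcp_rot: [0.0, 0.985, -0.17, 0.0]
contact_force: [-0.4, -0.1, -3.3]
opening: 0.149
gripper_force: 68.4
```

Emit:
{"op": "send_rows", "data": {
  "steps": [
    [0,0,0.5,0,0,0,5],
    [0,0,1,0,0,0,5],
    [0,0,1,0,0,0,5]
  ]
}}

```text
time: 10.82
position: [0.5678, -0.1964, 0.171]
tcp_rot: [-0.0, 0.985, -0.17, -0.0]
contact_force: [0.0, 0.2, -3.3]
opening: 0.152
gripper_force: 68.4
```

Emit:
{"op": "send_rows", "data": {
  "steps": [
    [0,0,-3,0,0,0,5],
    [0,1.5,-4,0,0,0,5],
    [0,3,-4,0,0,0,5],
    [0,3,-2,0,0,0,5],
    [0,3,0,0,0,0,5],
    [0,3,0,0,0,0,5]
  ]
}}

```text
time: 11.32
position: [0.5664, -0.1992, 0.1705]
tcp_rot: [-0.0, 0.985, -0.17, -0.0]
contact_force: [-0.4, 0.3, -3.7]
opening: 0.148
gripper_force: 68.4
```

Emit:
{"op": "send_rows", "data": {
  "steps": [
    [0,0,0.5,0,0,0,5],
    [0,0,1,0,0,0,5],
    [0,0,1,0,0,0,5]
  ]
}}

```text
time: 11.57
position: [0.5667, -0.1992, 0.17]
tcp_rot: [-0.0, 0.985, -0.17, -0.0]
contact_force: [0.1, 0.4, -3.8]
opening: 0.151
gripper_force: 68.4
```

Emit:
{"op": "send_rows", "data": {
  "steps": [
    [0,0,0.5,0,0,0,5],
    [0,0,1,0,0,0,5],
    [0,0,1,0,0,0,5]
  ]
}}

```text
time: 11.82
position: [0.5667, -0.1992, 0.169]
tcp_rot: [-0.0, 0.985, -0.17, -0.0]
contact_force: [0.5, 0.8, -3.5]
opening: 0.15
gripper_force: 68.4
```

Emit:
{"op": "send_rows", "data": {
  "steps": [
    [0,0,0.5,0,0,0,5],
    [0,0,0.5,0,0,0,5]
  ]
}}

```text
time: 11.98
position: [0.5667, -0.1993, 0.1685]
tcp_rot: [-0.0, 0.985, -0.17, -0.0]
contact_force: [0.5, 0.0, -2.8]
opening: 0.15
gripper_force: 68.4
```

Emit:
{"op": "send_rows", "data": {
  "steps": [
    [0,0,0.5,0,0,0,5],
    [0,0,0.5,0,0,0,5]
  ]
}}

```text
time: 12.15
position: [0.5668, -0.1992, 0.1683]
tcp_rot: [0.0, 0.985, -0.17, 0.0]
contact_force: [-0.0, 0.1, -1.5]
opening: 0.146
gripper_force: 68.6
```

Emit:
{"op": "send_rows", "data": {
  "steps": [
    [0,0,0.4,0,0,0,5],
    [0,0,0.4,0,0,0,5],
    [0,0,0.4,0,0,0,5]
  ]
}}

```text
time: 12.4
position: [0.5669, -0.1991, 0.1681]
tcp_rot: [-0.0, 0.985, -0.17, 0.0]
contact_force: [-1.0, 2.3, 0.3]
opening: 0.15
gripper_force: 68.9
```

```bash
python3 - <<'E'
from h import *
s=sensors.state();print(s['position'].round(4),s['contact_force'],s['ft_torque'],s['qpos'].round(3))
c,M=snap('wrist');im=c['pixels']
a=cv2.resize(im[150:235,325:437],None,fx=4,fy=4,interpolation=cv2.INTER_CUBIC)
c,M=snap('scene');b=cv2.resize(c['pixels'][100:185,285:370],None,fx=4,fy=4,interpolation=cv2.INTER_CUBIC)
cv2.imwrite('pics/c4.png',np.hstack([a,b]))
E
```

```text
[ 0.5669 -0.1991  0.1681] [-1.01852368  2.34450355  0.31067775] [ 0.02826004  0.23207502 -0.07061465] [ 0.503  0.298 -0.288  1.668  0.09   1.188 -1.719]
```

View pics/c4.png

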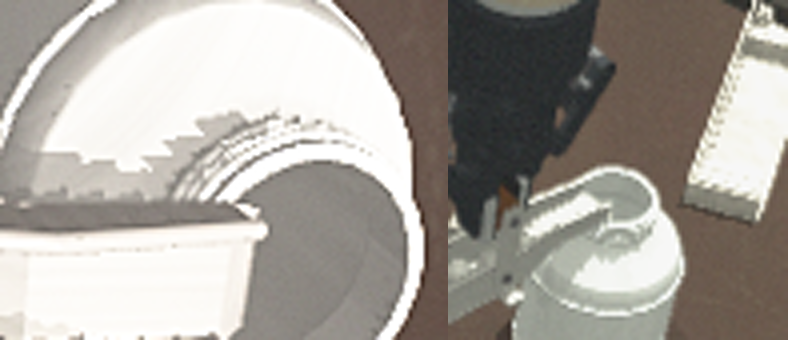

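Contact reads about 4 N at the expected height, and both views show the lip inside the near edge of the mouth (left crop about (255,225)). Now I'll tilt in stages about the rim's inner edge.

Emit:
{"op": "send_rows", "data": {
  "steps": [
    [0,1.7,-3.2,2.5,0,0,5],
    [0,3.6,-6.4,5,0,0,5],
    [0,5.6,-9.4,7.5,0,0,5],
    [0,7.7,-12.4,10,0,0,5],
    [0,7.7,-12.4,10,0,0,5]
  ]
}}

```text
time: 12.92
position: [0.5635, -0.2095, 0.1804]
tcp_rot: [-0.086, 0.981, -0.171, 0.015]
contact_force: [-0.5, -1.9, -2.5]
opening: 0.15
gripper_force: 68.9
```

```bash
cat > st.py <<'E'
from h import *
s=sensors.state();C=rot(s['tcp_rot'])
print('q',s['qpos'].round(2),'F',s['contact_force'].round(1),'pivot',(s['position']+C.apply([0,.0745,.038])).round(4),'tilt',np.degrees(np.arcsin(-C.apply([0,1,0])[2])).round(1),'yaw',np.degrees(np.arctan2(*C.apply([0,1,0])[[1,0]])).round(1))
E
python3 st.py
```

```text
q [ 0.63  0.3  -0.29  1.65 -0.1   1.2  -1.54] F [-0.5 -1.9 -2.5] pivot [ 0.5409 -0.2723  0.13  ] tilt 10.0 yaw -109.8
```

Emit:
{"op": "send_rows", "data": {
  "steps": [
    [0,0,0,0,0,0,5],
    [0,0,0,0,0,0,5],
    [0,0,0,0,0,0,5]
  ]
}}

```text
time: 13.17
position: [0.5644, -0.2062, 0.1801]
tcp_rot: [-0.085, 0.982, -0.169, 0.015]
contact_force: [0.2, -2.4, -0.3]
opening: 0.152
gripper_force: 69.2
```

```bash
python3 st.py
```

```text
q [ 0.62  0.3  -0.3   1.65 -0.09  1.2  -1.54] F [ 0.2 -2.4 -0.3] pivot [ 0.542  -0.2692  0.1298] tilt 9.9 yaw -109.5
```

Emit:
{"op": "send_rows", "data": {
  "steps": [
    [0,0.5,-0.3,0,0,0,5],
    [0,1,-0.5,0,0,0,5],
    [0,1,-0.5,0,0,0,5],
    [0,1,-0.5,0,0,0,5]
  ]
}}

```text
time: 13.5
position: [0.5641, -0.2069, 0.1805]
tcp_rot: [-0.086, 0.982, -0.169, 0.015]
contact_force: [-0.8, -0.1, -0.8]
opening: 0.154
gripper_force: 69.0
```

```bash
python3 st.py
```

```text
q [ 0.62  0.3  -0.3   1.65 -0.09  1.2  -1.54] F [-0.8 -0.1 -0.8] pivot [ 0.5417 -0.2698  0.1301] tilt 10.0 yaw -109.5
```

Emit:
{"op": "send_rows", "data": {
  "steps": [
    [0,0.8,-1.6,1.25,0,0,5],
    [0,1.7,-3.2,2.5,0,0,5],
    [0,2.6,-4.8,3.75,0,0,5],
    [0,3.6,-6.3,5,0,0,5],
    [0,4.6,-7.9,6.25,0,0,5],
    [0,5.6,-9.4,7.5,0,0,5],
    [0,6.6,-10.9,8.75,0,0,5],
    [0,7.7,-12.4,10,0,0,5],
    [0,7.7,-12.4,10,0,0,5],
    [0,7.7,-12.4,10,0,0,5]
  ]
}}

```text
time: 14.33
position: [0.56, -0.2178, 0.1908]
tcp_rot: [-0.171, 0.97, -0.168, 0.029]
contact_force: [-0.8, -1.2, -2.1]
opening: 0.151
gripper_force: 68.9
```

```bash
python3 st.py
```

```text
q [ 0.74  0.33 -0.3   1.63 -0.26  1.25 -1.37] F [-0.8 -1.2 -2.1] pivot [ 0.5407 -0.2715  0.1296] tilt 20.0 yaw -109.7
```

Emit:
{"op": "send_rows", "data": {
  "steps": [
    [0,0.8,-1.6,1.25,0,0,5],
    [0,1.7,-3.2,2.5,0,0,5],
    [0,2.6,-4.8,3.75,0,0,5],
    [0,3.6,-6.3,5,0,0,5],
    [0,4.6,-7.9,6.25,0,0,5],
    [0,5.6,-9.4,7.5,0,0,5],
    [0,6.6,-10.9,8.75,0,0,5],
    [0,7.7,-12.4,10,0,0,5],
    [0,7.7,-12.4,10,0,0,5],
    [0,7.7,-12.4,10,0,0,5]
  ]
}}

```text
time: 15.17
position: [0.5565, -0.2284, 0.1999]
tcp_rot: [-0.255, 0.952, -0.165, 0.044]
contact_force: [-1.6, -0.9, -0.1]
opening: 0.15
gripper_force: 69.1
```

```bash
python3 st.py
```

```text
q [ 0.84  0.38 -0.31  1.6  -0.41  1.32 -1.23] F [-1.6 -0.9 -0.1] pivot [ 0.5412 -0.2712  0.1298] tilt 30.0 yaw -109.7
```

Good. Now 30 → 40° and hold.

Emit:
{"op": "send_rows", "data": {
  "steps": [
    [0,0.8,-1.6,1.25,0,0,5],
    [0,1.7,-3.2,2.5,0,0,5],
    [0,2.6,-4.8,3.75,0,0,5],
    [0,3.6,-6.4,5,0,0,5],
    [0,4.6,-8,6.25,0,0,5],
    [0,5.6,-9.5,7.5,0,0,5],
    [0,6.6,-11,8.75,0,0,5],
    [0,7.7,-12.6,10,0,0,5],
    [0,7.7,-12.6,10,0,0,5],
    [0,7.7,-12.6,10,0,0,5]
  ]
}}

```text
time: 16.0
position: [0.5517, -0.241, 0.2062]
tcp_rot: [-0.337, 0.926, -0.161, 0.058]
contact_force: [-2.2, -0.9, -2.1]
opening: 0.15
gripper_force: 69.2
```

```bash
python3 st.py; python3 - <<'E'
from h import *
c,M=snap('wrist');a=cv2.resize(c['pixels'],(800,600))[60:600]
d,N=snap('scene');a[340:540,600:800]=cv2.resize(d['pixels'][80:210,260:390],(200,200))
cv2.imwrite('pics/c5.png',a)
E
```

```text
q [ 0.94  0.45 -0.32  1.56 -0.54  1.4  -1.12] F [-2.2 -0.9 -2.1] pivot [ 0.5406 -0.2718  0.1293] tilt 40.0 yaw -109.7
```

View pics/c5.png

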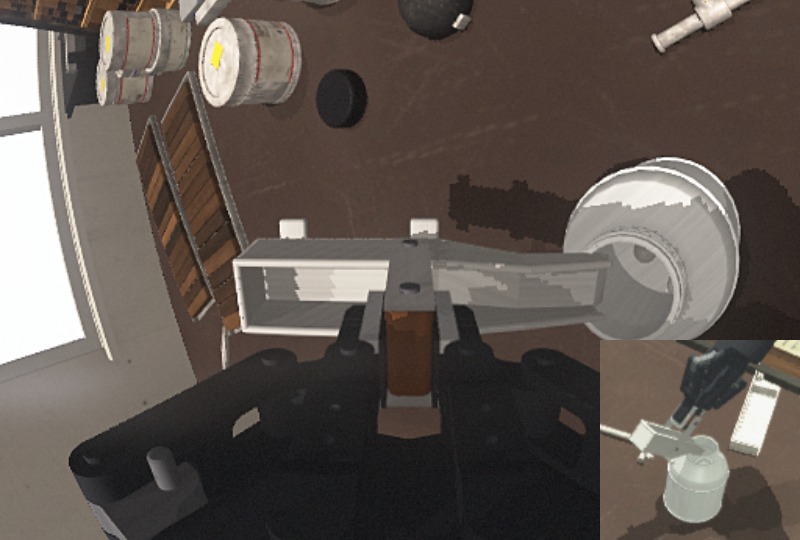

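The picture shows the trough (310,285) and spout (530,275) empty and a ball inside the bottle at (648,255), with none on the table. I'll tilt slightly more to be sure.

Emit:
{"op": "send_rows", "data": {
  "steps": [
    [0,1.4,-2.6,2,0,0,5],
    [0,2.8,-5.2,4,0,0,5],
    [0,2.8,-5.2,4,0,0,5],
    [0,2.8,-5.2,4,0,0,5],
    [0,2.8,-5.2,4,0,0,5],
    [0,2.8,-5.2,4,0,0,5],
    [0,2.8,-5.2,4,0,0,5],
    [0,2.8,-5.2,4,0,0,5]
  ]
}}

```text
time: 16.77
position: [0.5507, -0.2446, 0.2097]
tcp_rot: [-0.369, 0.914, -0.157, 0.064]
contact_force: [-1.3, -0.8, -3.4]
opening: 0.151
gripper_force: 69.2
```

```bash
python3 st.py; python3 - <<'E'
from h import *
for n in('wrist','scene'):
    c,M=snap(n)
    for d in spotter.find_in(n,'ball_0')[:5]: print(n,round(d['confidence'],2),w(M,d['point']).round(3))
s=sensors.state();C=rot(s['tcp_rot'])
d=az(-110);z=C.apply([0,0,1])
# lift straight up 40 mm keeping tilt
print('up40 in tool',C.inv().apply([0,0,40]).round(1), 'back', C.inv().apply(-40*d).round(1))
E
```

```text
q [ 0.97  0.48 -0.32  1.55 -0.58  1.44 -1.08] F [-1.3 -0.8 -3.4] pivot [ 0.5416 -0.2703  0.1306] tilt 44.0 yaw -109.5
wrist 0.49 [ 0.519 -0.269  0.016]
wrist 0.33 [ 0.557 -0.24   0.197]
up40 in tool [  0.  -27.8 -28.8] back [  0.3 -28.8  27.8]
```

Emit:
{"op": "send_rows", "data": {
  "steps": [
    [0,-1.5,-1.5,0,0,0,5],
    [0,-5,-5,0,0,0,5],
    [0,-10,-10,0,0,0,5],
    [0,-16,-16,0,0,0,5],
    [0,-22,-22,0,0,0,5],
    [0,-27,-28,0,0,0,5],
    [0,-30,-31,0,0,0,5],
    [0,-32,-33,0,0,0,5],
    [0,-32,-33,0,0,0,5]
  ]
}}

```text
time: 17.72
position: [0.5508, -0.2449, 0.2563]
tcp_rot: [-0.369, 0.914, -0.158, 0.064]
contact_force: [0.2, -0.5, -3.2]
opening: 0.151
gripper_force: 69.1
```

```bash
python3 st.py; python3 - <<'E'
from h import *
s=sensors.state();print(s['position'])
go([.59,-.15,.24],[0,0,-1],az(-110))
E
```

```text
q [ 0.97  0.44 -0.32  1.5  -0.59  1.51 -1.13] F [ 0.2 -0.5 -3.2] pivot [ 0.5417 -0.2706  0.1773] tilt 44.0 yaw -109.5
[ 0.55075763 -0.24493814  0.25632754]
shift [  5.1 -62.5  83. ] rot [-43.98   0.11   0.42]
```

```bash
python3 - <<'E'
from h import *
go([.615,-.11,.20],[0,0,-1],az(-100))
E
```

```text
shift [ 15.2 -67.9 143.8] rot [-43.87  -3.73  -9.08]
```

Emit:
{"op": "send_rows", "data": {
  "steps": [
    [1,-4,6,-3,0,-0.5,5],
    [2,-10,18,-8,-0.5,-1.5,5],
    [4,-18,34,-14,-1,-2.5,5],
    [6,-27,52,-20,-1.5,-4,5],
    [8,-37,72,-26,-2,-5,5],
    [10,-46,93,-32,-2.5,-6.5,5],
    [12,-54,112,-37,-3,-7.5,5],
    [14,-61,128,-41,-3.5,-8.5,5],
    [15,-66,139,-43,-3.7,-9,5],
    [15,-68,144,-43.9,-3.7,-9.1,5]
  ]
}}

```text
time: 18.55
position: [0.615, -0.1044, 0.1982]
tcp_rot: [-0.0, 0.996, -0.084, -0.001]
contact_force: [0.8, 1.3, -3.1]
opening: 0.152
gripper_force: 68.9
```

Emit:
{"op": "send_rows", "data": {
  "steps": [
    [0,0,0,0,0,0,5],
    [0,0,0,0,0,0,5],
    [0,0,0,0,0,0,5]
  ]
}}

```text
time: 18.8
position: [0.6141, -0.112, 0.1992]
tcp_rot: [-0.0, 0.996, -0.089, -0.0]
contact_force: [-0.4, -0.5, -2.6]
opening: 0.149
gripper_force: 68.8
```

```bash
python3 st.py; python3 - <<'E'
from h import *
s=sensors.state();print(s['position'].round(4))
go([.615,-.11,.0575],[0,0,-1],az(-100))
c,M=snap('wrist');a=cv2.resize(c['pixels'][100:290,150:470],(800,475),interpolation=cv2.INTER_CUBIC)
for o in ('ball_0',):
  for d in spotter.find_in('wrist',o): print(round(d['confidence'],2),w(M,d['point']).round(3))
d,N=snap('scene','s6.png');o=np.vstack([a,np.zeros((125,800,3),np.uint8)])
o[475:600,:240]=cv2.resize(d['pixels'][100:250,150:438],(240,125))
cv2.imwrite('pics/c6.png',o)
E
```

```text
q [ 0.4   0.33 -0.36  1.57  0.12  1.27 -1.73] F [-0.4 -0.5 -2.6] pivot [ 0.6008 -0.1853  0.1612] tilt 0.0 yaw -100.2
[ 0.6141 -0.112   0.1992]
shift [  0.7  -2.2 141.7] rot [-0.    0.05 -0.2 ]
```

View pics/c6.png

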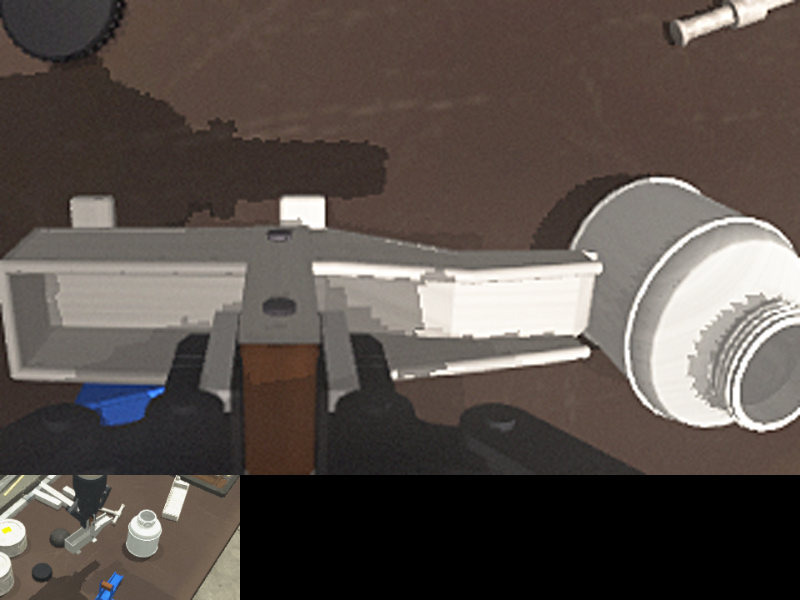

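The tray is empty (trough at (150,310), spout at (510,300)). The force of 2.6 N matches the bare tray, no balls lie on the table, and the bottle stands. Lower it now.

Emit:
{"op": "send_rows", "data": {
  "steps": [
    [0,0,5,0,0,0,5],
    [0,-1,18,0,0,0,5],
    [0,-1,36,0,0,0,5],
    [0,-1,56,0,0,0,5],
    [0,-1,76,0,0,0,5],
    [0,-1,96,0,0,0,5],
    [0,-1,114,0,0,0,5],
    [0,-1,127,0,0,0,5],
    [0,-1,135,0,0,0,5],
    [0,-1,137,0,0,0,5]
  ]
}}

```text
time: 19.78
position: [0.6137, -0.1084, 0.0602]
tcp_rot: [-0.0, 0.996, -0.087, -0.001]
contact_force: [0.1, -0.7, -2.8]
opening: 0.15
gripper_force: 68.8
```

Emit:
{"op": "send_rows", "data": {
  "steps": [
    [0,0,0,0,0,0,5],
    [0,0,1,0,0,0,5],
    [0,0,2,0,0,0,5],
    [0,0,3,0,0,0,5],
    [0,0,3.5,0,0,0,5],
    [0,0,3.5,0,0,0,5]
  ]
}}

```text
time: 20.28
position: [0.6148, -0.1086, 0.059]
tcp_rot: [0.0, 0.996, -0.087, 0.0]
contact_force: [-0.5, 0.4, -2.5]
opening: 0.145
gripper_force: 68.8
```

Emit:
{"op": "send_rows", "data": {
  "steps": [
    [0,0,1,0,0,0,5],
    [0,0,2,0,0,0,5],
    [0,0,2,0,0,0,5]
  ]
}}

```text
time: 20.53
position: [0.6147, -0.1085, 0.0565]
tcp_rot: [-0.0, 0.996, -0.087, -0.0]
contact_force: [-0.4, -1.0, -2.9]
opening: 0.151
gripper_force: 69.0
```

Emit:
{"op": "send_rows", "data": {
  "steps": [
    [0,0,0.5,0,0,0,5],
    [0,0,0.5,0,0,0,5]
  ]
}}

```text
time: 20.7
position: [0.6148, -0.1086, 0.0565]
tcp_rot: [0.0, 0.996, -0.087, -0.0]
contact_force: [-1.6, 0.6, 0.4]
opening: 0.149
gripper_force: 69.3
```

Emit:
{"op": "send_rows", "data": {
  "steps": [
    [0,0,0.5,0,0,0,5],
    [0,0,0.5,0,0,0,5]
  ]
}}

```text
time: 20.87
position: [0.6149, -0.1086, 0.0565]
tcp_rot: [0.0, 0.996, -0.087, 0.0]
contact_force: [-2.5, -0.5, 5.4]
opening: 0.152
gripper_force: 70.2
```

Resting on the table; release to 45 mm, then withdraw upward.

Emit:
{"op": "send_rows", "data": {
  "steps": [
    [0,0,0,0,0,0,15],
    [0,0,0,0,0,0,20],
    [0,0,0,0,0,0,30],
    [0,0,0,0,0,0,45],
    [0,0,0,0,0,0,45],
    [0,0,0,0,0,0,45],
    [0,0,0,0,0,0,45]
  ]
}}

```text
time: 21.45
position: [0.6147, -0.1085, 0.0557]
tcp_rot: [-0.0, 0.996, -0.087, -0.0]
contact_force: [-0.1, -0.1, 0.4]
opening: 0.528
gripper_force: 0.0
```

Emit:
{"op": "send_rows", "data": {
  "steps": [
    [0,0,-5,0,0,0,45],
    [0,0,-15,0,0,0,45],
    [0,0,-35,0,0,0,45],
    [0,0,-60,0,0,0,45],
    [0,0,-90,0,0,0,45],
    [0,0,-120,0,0,0,45],
    [0,0,-145,0,0,0,45],
    [0,0,-160,0,0,0,45],
    [0,0,-160,0,0,0,45],
    [0,0,-160,0,0,0,45]
  ]
}}

```text
time: 22.28
position: [0.6154, -0.1085, 0.2175]
tcp_rot: [0.0, 0.996, -0.087, 0.001]
contact_force: [0.2, -0.1, -1.9]
opening: 0.523
gripper_force: 0.0
```

```bash
python3 - <<'E'
from h import *
for n in('wrist','scene'):
    c,M=snap(n,n+'7.png')
    for o in ['tray','tray_grip','tray_lip','mixing_bottle','bottle_mouth','screw_cap','tape_measure','ink_tin','quoin_key','ball_0']:
        for d in spotter.place_of(n,o)[:2]:
            print(n,o,round(d['confidence'],2),w(M,d['point']).round(3))
E
```

```text
wrist tray 0.91 [ 0.514 -0.058  0.004]
wrist tray 0.77 [ 0.616 -0.108 -0.003]
wrist tray_grip 0.86 [ 0.516 -0.063  0.064]
wrist tray_grip 0.81 [ 0.612 -0.107  0.068]
wrist tray_lip 0.98 [ 0.526 -0.148  0.014]
wrist tray_lip 0.75 [ 0.598 -0.194  0.012]
wrist mixing_bottle 0.64 [ 0.534 -0.286  0.004]
wrist bottle_mouth 0.85 [ 0.532 -0.287  0.13 ]
wrist bottle_mouth 0.17 [ 0.717 -0.342  0.005]
wrist screw_cap 0.92 [ 0.706 -0.033 -0.003]
wrist tape_measure 0.83 [ 0.748 -0.164 -0.   ]
wrist ink_tin 0.66 [0.794 0.063 0.001]
wrist quoin_key 0.58 [ 0.714 -0.341  0.006]
scene tray 0.77 [ 0.512 -0.062 -0.   ]
scene tray 0.59 [ 0.613 -0.112 -0.   ]
scene tray_grip 0.79 [ 0.518 -0.067  0.067]
scene tray_grip 0.69 [ 0.615 -0.112  0.067]
scene tray_lip 0.58 [ 0.519 -0.143  0.012]
scene tray_lip 0.56 [ 0.601 -0.194  0.016]
scene mixing_bottle 0.82 [ 0.536 -0.287  0.002]
scene bottle_mouth 0.97 [ 0.535 -0.289  0.129]
scene screw_cap 0.67 [ 0.706 -0.034 -0.002]
scene tape_measure 0.76 [ 0.742 -0.166  0.003]
scene quoin_key 0.68 [ 0.712 -0.342  0.001]
```

The tray is upright on the table and everything else is where it was.

```bash
python3 -c "
from workcell import arm
print(arm.sign_off())"
```

```text
the job is handed in; nothing more can be done
None
```

The job is handed in at about 22 s of the 72 s allowed: the tray was empty after pouring and no ball lay on the table (one was seen in the bottle, so all four are in by inference), the empty tray stands upright and released, the bottle is still standing, and the other items are where they were.

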